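# Open the leak tester's push valves in order

## Robot

A 6-joint arm with a two-finger parallel gripper is mounted at the origin on a cart in front of the work surface, level with it; the furniture and walls round the work are solid. World frame = base frame: x ahead of the robot, y to its left, z up, the work surface at z = 0. Lengths are in m, angles in rad, forces in N, time in s.
With the tool pointing down it reaches from about 0.25 to 0.725 m from the base axis. Payload 4 kg.
Tool frame: the origin (TCP) lies midway between the tips of the shut fingers; the grasp point (between the pads) lies 19 mm behind it; z points along the fingers, x is the direction in which the jaws open and shut, and the axes are right-handed (so a half turn about z gives the same grasp; the last joint's range is limited). The gripper opens to 85 mm and grips with 20 to 120 N. Pads are 22 mm wide; open, the fingers measure 114 mm over their backs; the gripper's body (76 mm by 85 mm) begins 54 mm behind the grasp point. The pads swing forward as they close: fully open they stand 13 mm farther back than shut.
Start: joints at [-1.15, 0.241, 0.005, 1.335, 0, 1.571], TCP at [0.204, -0.456, 0.231] pointing down, gripper open.
Joint ranges: [-2.72, 2.72], [-1.05, 1.87], [-1.09, 1.28], [-1.99, 2.15], [-1.42, 1.44], [-3.14, 3.14]. Speed limits (rad/s): [2.79, 2.79, 3.14, 3.14, 3.14, 3.14].

## Interface

Orientations are given as a unit quaternion [x, y, z, w].
In Python, from workcell import bot, vision, ticket gives the robot as it stands.
- The arm moves only by the tool play_rows, never from a script. Its argument "deltas" is one flat list of numbers, 5 for each row, row after row: the opening, from 0 (shut) to 1 (fully open), then the shift along the tool's x, y, z in units of 60 mm (1.0 is 60 mm), then the turn about the tool's z in degrees. A call has 1 to 12 rows; each row shifts and turns the pose as measured when the row begins, along the tool's axes as they then stand; what a row does not reach is not made up. A row lasts 1/8 s, in which the tool goes at most 62.5 mm and 10.7 degrees, less where a joint would pass 70% of its speed; a pose out of reach is approached as far as the arm can. A call is refused whole if a number of a shift passes 1 or a number of a turn 10.7, either way. A call with a gripper value outside its range is refused whole. The fingers move at their own pace and stop on an object; the grip force is fixed at half the most. Time passes only in rows, so rows that do not move let the fingers close. It gives the time, the measured TCP pose, the force and the opening at its end, in the units of the state.
- bot.get_obs(): the state, without advancing time (a new reading comes with each control period).
- vision.camera(name): name is "side" or "top" or "wrist"; returns a dict with "color" (420x560x3 uint8, blue, green, red), "intrinsics" (3x3 intrinsics, pixels), "k1" (the pictures are not rectified: a ray, as slopes to the right and down, at radius r is drawn at 1 + k1 r^2 times it, then the intrinsics apply), "rvec" (rotation vector, rad) and "tvec" (3), from world to camera coordinates, as OpenCV has them. Camera axes: x right, y down, z forward; pixel columns grow to the right and rows downward; lengths in m; the calibration is good to about 2 mm. A picture is of the moment at which its call begins. There is no depth.
- ticket.job_done(): hands the job in, once; it reports no verdict.
The state is a dict: "clock": time; "joint_pos": joint angles; "joint_vel": joint speeds; "tau": joint torques, N m; "eef_pos": TCP position; "tool_rot": TCP orientation; "ft_force": force on the tool from outside, world axes, zero at the start; "ft_torque": the same for the moment, N m; "grip_width": finger opening in m.
Only numpy, scipy, OpenCV 4.12 (cv2) and the standard library are available. Lean on these libraries where they do the work, as an engineer would, in place of code of your own. Each camera call takes 0.05 s, during which the arm holds its last target. There are 200 camera calls.

## Task

Open the air lines of the leak-test pallet: with the fingertips, gently push down the blue button, then the yellow one, then the green one, each at least half-way down (6 mm) so that it stays down. Leave the red dump button up, do not bang or lean on the valves, and do not pick up or shift any of the loose parts and tools lying about.

Things in the scene. Friction and masses are not known exactly. Their poses are not given: they have to be found in the camera images.
- pallet: aluminium leak-test pallet, 220 (own x, away from the robot) x 400 (own y), its upper face 16 above the worktop; origin at the centre of its underside. It does not move. Two chrome shower heads stand fixed on its far half (own x = +42, own y = -100 and +100; necks reach 113 above the worktop); the four push valves stand in a row along own y on its near half (own x about -70), about 96 apart, in any order of colour
- block_blue: grey valve block with the blue button, 42 x 44 x 36 tall, fixed on the pallet; origin at the centre of its underside, z up, square to the pallet
- valve_blue (a joint): travel of the blue button, 0 = fully up (start), 0.012 = pushed down to its stop; pushing takes about 4 N at first, rising to 6 N at the stop; it stays down where it is left. It moves straight down
- blue_top (a point): centre of the top of the blue round button (a smooth dome 34 across and 12 thick); when up it stands 82 above the worktop; the point goes down with the button
- block_yellow: grey valve block with the yellow button, 42 x 44 x 36 tall, fixed on the pallet; origin at the centre of its underside, z up, square to the pallet
- valve_yellow (a joint): travel of the yellow button, 0 = fully up (start), 0.012 = pushed down to its stop; pushing takes about 4 N at first, rising to 6 N at the stop; it stays down where it is left. It moves straight down
- yellow_top (a point): centre of the top of the yellow round button (a smooth dome 34 across and 12 thick); when up it stands 82 above the worktop; the point goes down with the button
- block_green: grey valve block with the green button, 42 x 44 x 36 tall, fixed on the pallet; origin at the centre of its underside, z up, square to the pallet
- valve_green (a joint): travel of the green button, 0 = fully up (start), 0.012 = pushed down to its stop; pushing takes about 4 N at first, rising to 6 N at the stop; it stays down where it is left. It moves straight down
- green_top (a point): centre of the top of the green round button (a smooth dome 34 across and 12 thick); when up it stands 82 above the worktop; the point goes down with the button
- block_red: grey valve block with the red button, 42 x 44 x 36 tall, fixed on the pallet; origin at the centre of its underside, z up, square to the pallet
- valve_red (a joint): travel of the red button, 0 = fully up (start), 0.012 = pushed down to its stop; pushing takes about 4 N at first, rising to 6 N at the stop; it stays down where it is left. It moves straight down
- red_top (a point): centre of the top of the red round button (a smooth dome 34 across and 12 thick); when up it stands 82 above the worktop; the point goes down with the button
- nipple: loose brass pipe nipple, 40 tall, 26 wide, standing on the pallet between the two shower heads; not to be disturbed
- nut: loose chrome union nut, 32 wide, 12 tall, lying on the pallet near the middle; not to be disturbed
- thread_tape: loose blue spool of white thread tape, 64 x 55, 16 tall, lying on the teal board; not to be disturbed
- black_tape: loose roll of black tape, 55 across, 19 tall, lying on the teal board to the left of the pallet; not to be disturbed
- blue_driver: loose screwdriver with a blue and black handle, 182 long, lying on the teal board; not to be disturbed
- brush: loose purple scrubbing brush, 30 x 86, 55 tall, standing on its bristles to the right of the pallet; not to be disturbed

How it is judged:
By the outcome, as a careful person would: the job done as asked, in the order asked, and still so for the second after the job is handed in, with the robot touching nothing.
It also fails if it takes over 45 s, if anything falls off the work surface, if the arm or the gripper's body presses on something with over 40 N, if the wrist force passes 120 N, or if a joint passes its speed limit or range.

## Working session

There is one attempt and no reset: what is moved stays moved. The work goes in short steps, Python scripts to look and compute and a tool call to move; the robot and the scene stay as the last step left them, time stands still between calls to the robot, and variables do not carry over. Pictures are saved under pics/ and viewed, about 8 in all and at most 12, crops included, and the job is handed in when it is done.

Besides the shell and the picture viewer there is one more tool, called after "Call:" as a command line: name --argument value ..., lists and objects as JSON in quotes. play_rows: Moves the arm, as the interface text tells. Its arguments: {"type":"object","properties":{"deltas":{"type":"array"}},"required":["deltas"]}

```bash
mkdir -p pics; cat > h.py <<'E'
import cv2, numpy as np
from workcell import bot, vision, ticket
def snap(n,f):
    c=vision.camera(n); cv2.imwrite('pics/'+f+'.png',c['color']); np.savez(f+'.npz',K=c['intrinsics'],k1=c['k1'],r=c['rvec'],t=c['tvec']); return c
def p2w(f,uv,z):
    d=np.load(f+'.npz'); D=np.array([float(d['k1']),0,0,0,0])
    n=cv2.undistortPoints(np.array(uv,float).reshape(-1,1,2),d['K'].astype(float),D).reshape(-1,2)
    R=cv2.Rodrigues(d['r'].astype(float))[0]; t=d['t'].astype(float).reshape(3); C=-R.T@t
    out=[]
    for a in n:
        v=R.T@np.array([a[0],a[1],1]); out.append(C+v*(z-C[2])/v[2])
    return np.array(out)
E
python3 - <<'E'
from h import *
for n in('top','side'): snap(n,n+'1')
a=[cv2.imread('pics/%s1.png'%n) for n in('top','side')]
cv2.imwrite('pics/both.png',cv2.resize(np.hstack(a),(800,300),interpolation=3))
o=bot.get_obs(); print(o['eef_pos'],o['tool_rot'],o['clock'],o['ft_force'])
E
```

```text
[ 0.20401016 -0.45587044  0.23048742] [ 8.39178836e-01 -5.43854730e-01 -8.00874790e-04 -5.22735213e-04] 0.1 [-0.54298255 -0.12952966 -0.17962775]
```

View pics/top1.png

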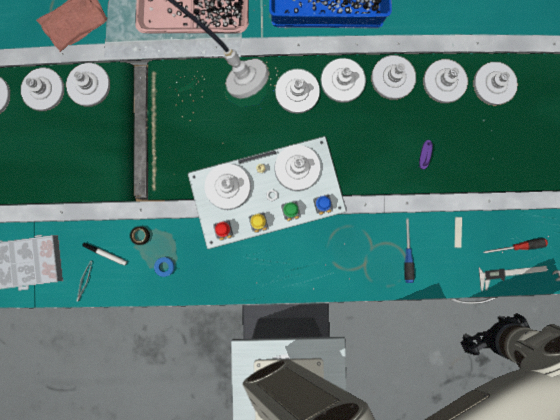

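View pics/side1.png

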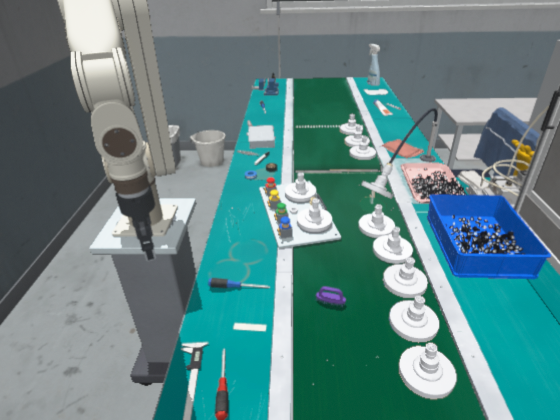

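Top view: red (222,230), yellow (259,221), green (291,210), blue (323,203), with the shower heads beyond them at (228,185) and (298,165). Next I'll measure sub-pixel centres from both cameras.

```bash
python3 - <<'E'
from h import *
for n,pts in(('top1',dict(red=(222,230),yellow=(259,221),green=(291,210),blue=(323,203))),('side1',dict(red=(270,184),yellow=(275,197),green=(281,211),blue=(286,222)))):
    im=cv2.imread(f'pics/{n}.png'); h=cv2.cvtColor(im,cv2.COLOR_BGR2HSV)
    for c,(u,v) in pts.items():
        r=11; s=h[v-r:v+r+1,u-r:u+r+1].astype(int)
        H={'red':0,'yellow':25,'green':60,'blue':112}[c]
        d=abs((s[...,0]-H+90)%180-90); m=((d<13)&(s[...,1]>130)&(s[...,2]>60)).astype(np.uint8)
        k,L,st,ce=cv2.connectedComponentsWithStats(m); i=1+st[1:,4].argmax()
        p=ce[i]+[u-r,v-r]; print(n,c,p.round(1),st[i],p2w(n,[p],.077).round(4))
cor=[(189,173),(326,137),(346,210),(208,249)]
w=p2w('top1',cor,.016);print(w.round(3), w.mean(0))
a=cv2.imread('pics/top1.png')[120:260,180:360];b=cv2.imread('pics/side1.png')[165:250,250:345]
cv2.imwrite('pics/crop.png',np.vstack([cv2.resize(a,(400,311)),cv2.resize(b,(400,280)) ]))
E
```

```text
top1 red [222.1 229. ] [  4   3  15  15 171] [[0.4597 0.1676 0.077 ]]
top1 yellow [257.9 221.6] [  3   4  15  18 182] [[0.4769 0.072  0.077 ]]
top1 green [290.5 209.4] [  4   4  14  14 158] [[ 0.5071 -0.0156  0.077 ]]
top1 blue [323.  203.1] [  4   4  15  15 173] [[ 0.5215 -0.1025  0.077 ]]
side1 red [269.9 181.6] [ 7  5  9  9 47] [[0.461  0.1558 0.077 ]]
side1 yellow [273.7 194.8] [ 5  4 10 11 70] [[0.48   0.0563 0.077 ]]
side1 green [280.6 205.5] [ 7  3  8  6 35] [[ 0.5079 -0.017   0.077 ]]
side1 blue [284.3 221.2] [ 5  5 11 13 70] [[ 0.5231 -0.1133  0.077 ]]
[[ 0.621  0.264  0.016]
 [ 0.712 -0.122  0.016]
 [ 0.505 -0.171  0.016]
 [ 0.407  0.215  0.016]] [0.56120763 0.04655331 0.016     ]
```

View pics/crop.png

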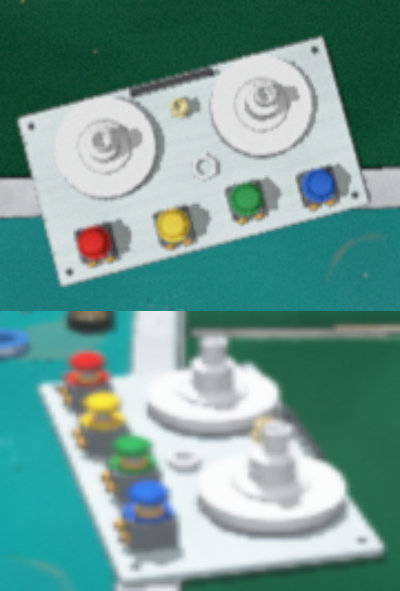

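The top crop shows clean domes. The spacing (97, 93 and 88 mm) and the row direction agree with the pallet edge. Only yellow's mask takes in some brass fitting, which pulls its centre about 1.5 mm towards the robot. Now moving over blue at safe height while the fingers shut.

Call:
play_rows --deltas '[0, -0.32, -0.72, 0, 0, 0, -0.32, -0.72, 0, 0, 0, -0.32, -0.72, 0, 0, 0, -0.32, -0.72, 0, 0, 0, -0.32, -0.72, 0, 0, 0, -0.32, -0.72, 0, 0, 0, -0.32, -0.72, 0, 0, 0, -0.32, -0.72, 0, 0, 0, -0.32, -0.72, 0, 0, 0, -0.32, -0.72, 0, 0, 0, 0, 0, 0, 0]'

```text
clock: 1.48
eef_pos: [0.5279, -0.0932, 0.2252]
tool_rot: [0.838, -0.545, -0.005, -0.0]
ft_force: [0.5, 0.8, 0.2]
grip_width: 0.0001
```

```bash
cat >> h.py <<'E'
from scipy.spatial.transform import Rotation as Ro
def togo(p):
    o=bot.get_obs(); d=Ro.from_quat(o['tool_rot']).inv().apply(np.array(p)-o['eef_pos'])
    print('t',o['clock'],'tcp',np.round(o['eef_pos'],4),'units',(d/.06).round(3),'F',np.round(o['ft_force'],2),'w',round(float(o['grip_width']),4),'zax',Ro.from_quat(o['tool_rot']).as_matrix()[:,2].round(3))
E
python3 - <<'E'
from h import *
togo([.5215,-.1025,.10]); snap('wrist','w1')
E
```

```text
t 1.475 tcp [ 0.5279 -0.0932  0.2252] units [0.116 0.15  2.086] F [0.51 0.78 0.17] w 0.0001 zax [-0.008  0.006 -1.   ]
```

View pics/w1.png

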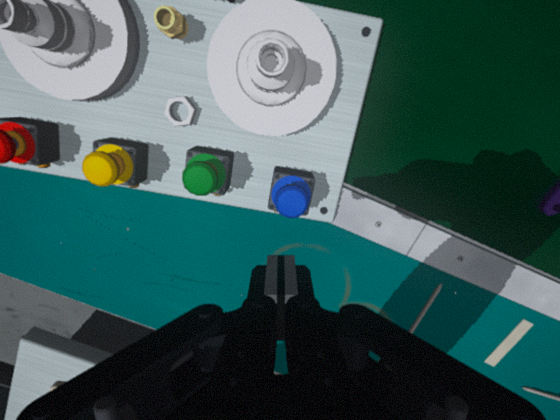

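Wrist view: blue dome (292,197), green (203,174), yellow (101,168), red (~8,146); the fingers are shut at (281,270).

```bash
python3 - <<'E'
from h import *
print(p2w('w1',[(292,197),(203,174),(101,168),(8,146)],.077).round(4))
d=np.load('w1.npz');o=bot.get_obs()
for z in (0,.01): print(cv2.projectPoints(o['eef_pos'].reshape(1,3),d['r'].astype(float),d['t'].astype(float),d['K'].astype(float),np.array([float(d['k1']),0,0,0,0]))[0])
E
```

```text
[[ 0.5277 -0.1049  0.077 ]
 [ 0.5142 -0.0187  0.077 ]
 [ 0.4805  0.0717  0.077 ]
 [ 0.4655  0.1573  0.077 ]]
[[[280.17383643 272.51641575]]]
[[[280.17383643 272.51641575]]]
```

Call:
play_rows --deltas '[0, 0.15, 0.12, 0, 0, 0, 0, 0, 0.6, 0, 0, 0, 0, 0.6, 0, 0, 0, 0, 0.4, 0, 0, 0, 0, 0.2, 0, 0, 0, 0, 0, 0]'

```text
clock: 2.28
eef_pos: [0.5176, -0.1152, 0.1158]
tool_rot: [0.834, -0.552, -0.004, 0.001]
ft_force: [0.3, 0.6, 0.2]
grip_width: 0.0001
```

```bash
python3 - <<'E'
from h import *
togo([.524,-.1035,.09]); snap('wrist','w2')
E
```

```text
t 2.275 tcp [ 0.5176 -0.1152  0.1158] units [-0.135 -0.178  0.429] F [0.27 0.58 0.23] w 0.0001 zax [-0.009  0.003 -1.   ]
```

View pics/w2.png

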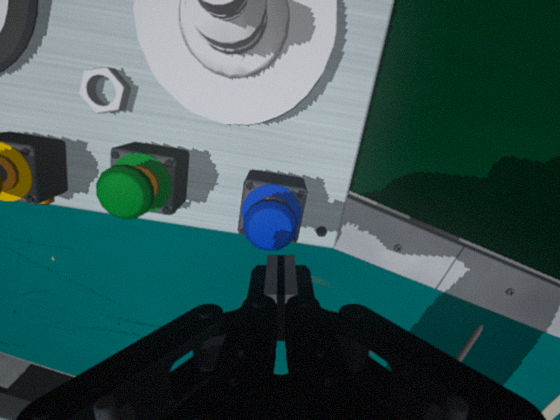

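```bash
python3 - <<'E'
from h import *
print(p2w('w2',[(270,222),(125,191)],.077).round(4))
print((p2w('w2',[(298,222)],.077)-p2w('w2',[(242,222)],.077)))
a=cv2.imread('pics/w2.png')[150:290,80:320]
cv2.imwrite('pics/w2c.png',cv2.resize(a,None,fx=3.3,fy=3.3,interpolation=2))
E
```

```text
[[ 0.5257 -0.1052  0.077 ]
 [ 0.5099 -0.0172  0.077 ]]
[[ 0.01362532 -0.03188562  0.        ]]
```

View pics/w2c.png

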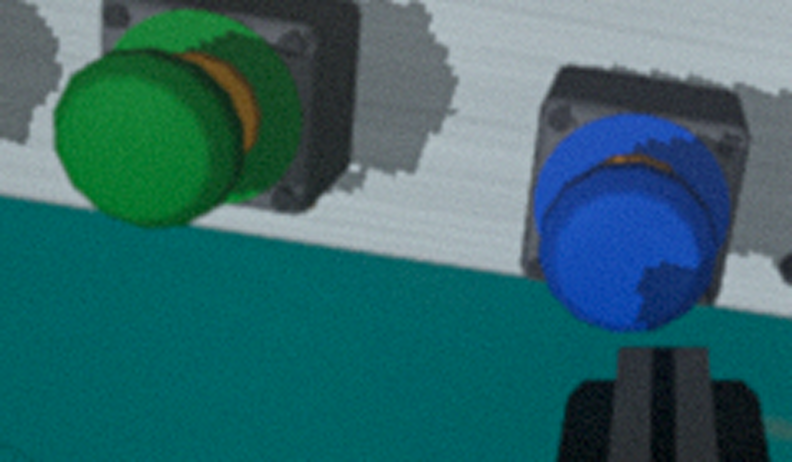

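Blue's dome is at (270.6,224.5), which gives about (0.524,-0.105). Green comes out at (0.509,-0.017). Both agree with the top view within 3 mm.

Call:
play_rows --deltas '[0, -0.11, -0.17, 0, 0, 0, 0, 0, 0, 0, 0, 0, 0, 0.15, 0, 0, 0, 0, 0.15, 0, 0, 0, 0, 0, 0]'

```text
clock: 2.95
eef_pos: [0.5276, -0.1046, 0.1001]
tool_rot: [0.834, -0.551, -0.001, 0.0]
ft_force: [-0.4, -0.3, -0.9]
grip_width: 0.0002
```

```bash
python3 - <<'E'
from h import *
togo([.524,-.105,.084])
E
```

```text
t 2.95 tcp [ 0.5276 -0.1046  0.1001] units [-0.017  0.057  0.269] F [-0.38 -0.27 -0.88] w 0.0002 zax [-0.002  0.001 -1.   ]
```

Tracking is good. I'll correct sideways and go down gently.

Call:
play_rows --deltas '[0, -0.02, 0.06, 0.08, 0, 0, 0, 0, 0.08, 0, 0, 0, 0, 0.05, 0, 0, 0, 0, 0.04, 0, 0, 0, 0, 0.04, 0, 0, 0, 0, 0, 0]'

```text
clock: 3.7
eef_pos: [0.5234, -0.1051, 0.0816]
tool_rot: [0.834, -0.551, -0.001, 0.0]
ft_force: [-0.1, -0.0, 0.0]
grip_width: -0.0006
```

```bash
python3 - <<'E'
from h import *
togo([.524,-.105,.073])
E
```

```text
t 3.7 tcp [ 0.5234 -0.1051  0.0816] units [ 0.002 -0.01   0.144] F [-0.13 -0.    0.01] w -0.0006 zax [-0.002  0.001 -1.   ]
```

Call:
play_rows --deltas '[0, 0, 0, 0.04, 0, 0, 0, 0, 0.04, 0, 0, 0, 0, 0.04, 0, 0, 0, 0, 0.03, 0]'

```text
clock: 4.2
eef_pos: [0.5236, -0.1052, 0.0738]
tool_rot: [0.834, -0.551, -0.0, -0.0]
ft_force: [-2.1, 0.0, 4.8]
grip_width: -0.0001
```

Call:
play_rows --deltas '[0, 0, 0, 0.03, 0, 0, 0, 0, 0, 0]'

```text
clock: 4.45
eef_pos: [0.5236, -0.1052, 0.0719]
tool_rot: [0.834, -0.551, -0.0, -0.0]
ft_force: [-0.4, -1.1, 2.4]
grip_width: -0.0
```

Call:
play_rows --deltas '[0, 0, 0, -0.1, 0, 0, 0, 0, -0.3, 0, 0, 0, 0, -0.4, 0, 0, 0, 0, 0, 0, 0, -0.36, -0.09, 0, 0, 0, -0.36, -0.09, 0, 0, 0, -0.36, -0.09, 0, 0, 0, -0.33, -0.08, 0, 0, 0, 0, 0, 0, 0, 0, 0, 0, 0, 0]'

```text
clock: 5.7
eef_pos: [0.5074, -0.0174, 0.1144]
tool_rot: [0.834, -0.552, -0.004, 0.002]
ft_force: [-0.8, 0.6, -0.7]
grip_width: 0.0001
```

```bash
python3 - <<'E'
from h import *
togo([.479,.072,.12]); togo([.509,-.017,.12]);snap('wrist','w3')
E
```

```text
t 5.7 tcp [ 0.5074 -0.0174  0.1144] units [-1.557 -0.147 -0.089] F [-0.77  0.59 -0.71] w 0.0001 zax [-0.008  0.001 -1.   ]
t 5.7 tcp [ 0.5074 -0.0174  0.1144] units [ 0.004 -0.027 -0.094] F [-0.77  0.59 -0.71] w 0.0001 zax [-0.008  0.001 -1.   ]
```

View pics/w3.png

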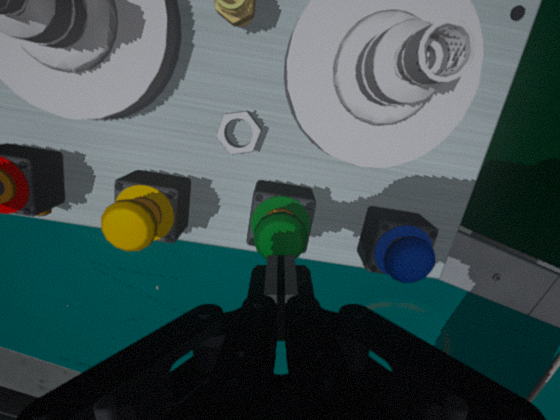

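Blue at (409,254) now sits close on its collar, with no brass stem showing, so it is down. Yellow's dome is at (129,225) and green's at (279,232).

```bash
python3 - <<'E'
from h import *
print(p2w('w3',[(129,225),(279,232)],.077).round(4))
for z in (.077,.067): print(p2w('w3',[(409,254)],z).round(4))
E
```

```text
[[ 0.48    0.0723  0.077 ]
 [ 0.5121 -0.015   0.077 ]]
[[ 0.5305 -0.0971  0.077 ]]
[[ 0.5276 -0.1033  0.067 ]]
```

The blue position only matches its earlier one at about 10 mm down, so it is pressed. Yellow is at (0.479,0.072).

Call:
play_rows --deltas '[0, -0.39, -0.04, 0, 0, 0, -0.39, -0.04, 0, 0, 0, -0.39, -0.04, 0, 0, 0, -0.37, -0.03, 0, 0, 0, 0, 0, 0, 0, 0, 0, 0, 0, 0, 0, 0, 0, 0.15, 0, 0, 0, 0, 0.1, 0, 0, 0, 0, 0, 0]'

```text
clock: 6.88
eef_pos: [0.481, 0.0664, 0.0971]
tool_rot: [0.831, -0.557, -0.003, 0.003]
ft_force: [-0.1, 0.4, 0.2]
grip_width: -0.0001
```

```bash
python3 - <<'E'
from h import *
togo([.479,.072,.084])
E
```

```text
t 6.875 tcp [0.481  0.0664 0.0971] units [-0.099 -0.006  0.218] F [-0.14  0.37  0.22] w -0.0001 zax [-0.008 -0.001 -1.   ]
```

Call:
play_rows --deltas '[0, -0.1, -0.01, 0, 0, 0, 0, 0, 0.08, 0, 0, 0, 0, 0.08, 0, 0, 0, 0, 0.05, 0, 0, 0, 0, 0.03, 0, 0, 0, 0, 0, 0]'

```text
clock: 7.62
eef_pos: [0.4793, 0.0725, 0.0818]
tool_rot: [0.831, -0.557, -0.003, 0.003]
ft_force: [-0.9, 0.0, 0.1]
grip_width: 0.0001
```

Call:
play_rows --deltas '[0, 0, 0, 0.04, 0, 0, 0, 0, 0.04, 0, 0, 0, 0, 0.04, 0]'

```text
clock: 8.0
eef_pos: [0.4794, 0.0726, 0.0755]
tool_rot: [0.831, -0.557, -0.003, 0.002]
ft_force: [-2.2, -0.3, 4.2]
grip_width: -0.0002
```

Call:
play_rows --deltas '[0, 0, 0, 0.04, 0, 0, 0, 0, 0.03, 0, 0, 0, 0, 0, 0]'

```text
clock: 8.38
eef_pos: [0.4794, 0.0725, 0.0712]
tool_rot: [0.831, -0.557, -0.002, 0.002]
ft_force: [-0.8, -0.5, 2.8]
grip_width: 0.0
```

Call:
play_rows --deltas '[0, 0, 0, -0.1, 0, 0, 0, 0, -0.3, 0, 0, 0, 0, -0.3, 0, 0, 0, 0, 0, 0, 0, 0.39, 0.02, 0, 0, 0, 0.39, 0.02, 0, 0, 0, 0.39, 0.02, 0, 0, 0, 0.39, 0.03, 0, 0, 0, 0, 0, 0, 0, 0, 0, 0, 0.1, 0, 0, 0, 0, 0, 0]'

```text
clock: 9.75
eef_pos: [0.5087, -0.017, 0.1018]
tool_rot: [0.831, -0.556, -0.005, 0.004]
ft_force: [-0.1, -0.2, 0.4]
grip_width: -0.0
```

```bash
python3 - <<'E'
from h import *
togo([.510,-.0165,.084])
E
```

```text
t 9.75 tcp [ 0.5087 -0.017   0.1018] units [ 0.002 -0.028  0.296] F [-0.06 -0.21  0.42] w -0.0 zax [-0.013 -0.    -1.   ]
```

Call:
play_rows --deltas '[0, 0, -0.02, 0.08, 0, 0, 0, 0, 0.08, 0, 0, 0, 0, 0.08, 0, 0, 0, 0, 0.05, 0, 0, 0, 0, 0.03, 0, 0, 0, 0, 0, 0]'

```text
clock: 10.5
eef_pos: [0.5093, -0.015, 0.0814]
tool_rot: [0.832, -0.555, -0.006, 0.004]
ft_force: [-0.4, 0.2, 0.7]
grip_width: 0.0003
```

Call:
play_rows --deltas '[0, 0, 0, 0.04, 0, 0, 0, 0, 0.04, 0, 0, 0, 0, 0.04, 0]'

```text
clock: 10.88
eef_pos: [0.5095, -0.015, 0.0752]
tool_rot: [0.832, -0.555, -0.005, 0.003]
ft_force: [-0.7, 0.5, 5.4]
grip_width: -0.0
```

Call:
play_rows --deltas '[0, 0, 0, 0.04, 0, 0, 0, 0, 0.03, 0, 0, 0, 0, 0, 0]'

```text
clock: 11.25
eef_pos: [0.5094, -0.015, 0.071]
tool_rot: [0.832, -0.555, -0.005, 0.003]
ft_force: [-1.5, -0.5, 2.0]
grip_width: -0.0001
```

Call:
play_rows --deltas '[0, 0, 0, -0.1, 0, 0, 0, 0, -0.4, 0, 0, 0, 0, -0.6, 0, 0, 0, 0, -0.6, 0, 0, 0, 0, -0.6, 0, 0, 0, 0, 0, 0, 0, 0, 0, 0, 0]'

```text
clock: 12.12
eef_pos: [0.5108, -0.0153, 0.2112]
tool_rot: [0.832, -0.555, -0.006, 0.004]
ft_force: [-0.1, -0.8, -1.4]
grip_width: -0.0002
```

```bash
python3 - <<'E'
from h import *
togo([.510,-.0165,.084]); snap('wrist','w4'); snap('side','s4'); snap('top','t4')
a=cv2.imread('pics/w4.png'); b=cv2.imread('pics/s4.png')[150:290,210:350]
c=cv2.imread('pics/t4.png')[100:290,110:450]
b=cv2.resize(b,(420,420),interpolation=2)
cv2.imwrite('pics/fin.png',cv2.resize(np.hstack([a,b]),(800,343)))
E
```

```text
t 12.125 tcp [ 0.5108 -0.0153  0.2112] units [ 0.025 -0.008  2.12 ] F [-0.11 -0.83 -1.42] w -0.0002 zax [-0.014  0.    -1.   ]
```

View pics/fin.png

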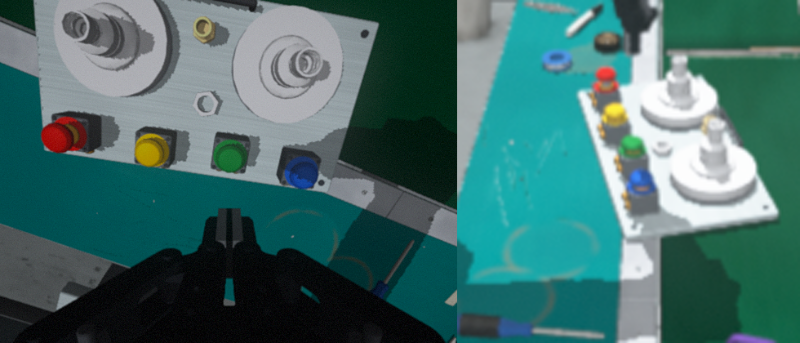

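The wrist view shows yellow (152,150), green (230,153) and blue (301,172) seated on their collars, with red (62,136) still up on its stem. The nut and nipple have not moved. The arm is clear, so I'm handing in.

```bash
python3 -c "
from h import *
print(ticket.job_done())"
```

```text
the job is handed in; nothing more can be done
None
```

I pushed the blue, yellow and green buttons down in that order with the shut fingertips, then lifted the arm clear and handed the job in at about 12 s of robot time.

- **Depth:** the fingertips stopped at 71–72 mm, about 10–11 mm below the 82 mm button tops, against the 6 mm needed.
- **Force:** contact force was about 5.4 N at most in the readings I took, so nothing was banged or leaned on.
- **Final pictures:** the last wrist and side views show blue, yellow and green seated low and red still up. The nut and nipple are where they were. I did not check the thread tape, black tape, screwdriver and brush closely at the end, but the arm never went near them.
- **Disagreements:** the cameras differed by 3–6 mm on the button positions at first. Closer wrist views settled blue and green to within about 3 mm. The last buttons' depth was judged by eye and by fingertip height; only blue's was also worked out from a picture.

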